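Ready the kitchen slicer: clear the bed, zero and set the dial, draw the carriage home

ROBOT

A 6-joint arm with a two-finger parallel gripper is mounted at the origin on the work surface. World frame = base frame: x ahead of the robot, y to its left, z up, the work surface at z = 0. Lengths are in mm, angles in degrees, forces in N, time in s.
With the tool pointing down it reaches from about 275 to 725 mm from the base axis. Payload 15.9 kg.
Tool frame: the origin (TCP) lies on the mounting face of the last link; the fingertips stand manip.tcp_to_tips ahead of it and the grasp point (between the pads) lies 155 mm ahead of it (manip.tcp_to_tips is the distance from the TCP to the fingertips, in mm); z points along the fingers, y is the line along which they close (so a half turn about z gives the same grasp; the last joint's range is limited). The gripper opens to 85 mm and grips with 20 to 120 N. Pads are 22 mm wide; open, the fingers measure 114 mm over their backs; the gripper's body (76 mm by 85 mm) begins 54 mm behind the grasp point. The pads swing forward as they close: fully open they stand 13 mm farther back than shut.
Start: joints at [66.75, 12.198, -1.971, 75.831, 0, 90], TCP at [197.37, 459.381, 404.706] pointing down, gripper open.
Joint ranges: [-170.91, 170.91], [-42.67, 98.43], [-65.05, 77.54], [-120.47, 116.71], [-90, 82.35], [-180, 180]. Speed limits (degrees/s): [108.29, 108.29, 136.94, 147.25, 180, 180].

INTERFACE

Orientations are given as [roll, pitch, yaw] about the fixed x, y, z axes, in that order (R = Rz(yaw) Ry(pitch) Rx(roll)).
In Python, from rig import readout, get_image, job, models, manip gives the robot as it stands.
- The arm moves only by the tool step_arm, never from a script. Its argument "series" is a list of rows, each a list of 7 numbers: the shift along the world's x, y, z each as a share of 0.02 m, from -1 to 1, then the turn, a rotation vector about the world's x, y, z each as a share of 5 degrees, from -1 to 1, then the opening, from -1 (shut) to 1 (fully open). A call has 1 to 5 rows; each row shifts and turns the commanded pose from where the row before left it; what a row does not reach is not made up. A row lasts 1/12 s, in which the tool goes at most 41.7 mm and 7.16 degrees, less where a joint would pass 70% of its speed; a pose out of reach is approached as far as the arm can. A call with a number of a shift or a turn outside -1 to 1 is refused whole. A call with a gripper value outside its range is refused whole. The fingers move at their own pace and stop on an object; "newtons" is the grip in N (left out, the last holds). Time passes only in rows, so rows that do not move let the fingers close. It gives the time, the measured TCP pose, the force, the opening and the grip force at its end, in the units of the state.
- readout.get_state(): the state, without advancing time (a new reading comes with each control period).
- get_image(name): name is "side" or "top" or "wrist"; returns a dict with "pixels" (384x512x3 uint8, red, green, blue), "z_map" (384x512 float32, mm along the optical axis (not along the pixel's ray), 0 where there is no reading), "fx", "fy", "cx", "cy" (pixels), "extrinsics" (4x4, takes a point from camera to world coordinates). Camera axes: x right, y up, looking along -z (the intrinsics and any distortion apply to the point x, -y, -z); pixel columns grow to the right and rows downward; lengths in mm; the calibration is good to about 2 mm. A picture is of the moment at which its call begins.
- job.hand_in(): hands the job in; it is judged then, once.
Trained networks look in a picture, given as the dict that the camera call returned (one of the last four; its "shot" number tells which), for a name from the list of things; names that differ only in an ending like _2 or _b are one class to them, and where a whole thing is asked for, a point or a joint stands for the part that bears it (a point fixed in the world has none). Each returns a list of dicts, best first, with "confidence" (0 to 1); they miss things now and then, are a little off and sometimes report something else, mostly with a low value. They report only what shows in the picture. A call takes as long as a camera call. They do not tell look-alikes from the thing itself.
- models.spot_in(picture, thing): "xyz" ([x, y, z] in mm, in the coordinates of the camera as it stood for that picture, good to about 4 mm: the middle of the surface that is visible of it).
- models.cut_out(picture, thing): "mask" (384x512 bool, what is visible of it).
The state is a dict: "t": time; "joints": joint angles; "joint_vel": joint speeds; "effort": joint torques, N m; "tcp_pos": TCP position; "eef_rot": TCP orientation; "force": force on the tool from outside, world axes, zero at the start; "moment": the same for the moment, N m; "gripper_width": finger opening in mm; "grip_force": force on a finger pad.
Only numpy, scipy, OpenCV 4.12 (cv2) and the standard library are available. Lean on these libraries where they do the work, as an engineer would, in place of code of your own. Each camera call takes 0.05 s, during which the arm holds its last target. There are 200 camera calls.

TASK

Get the vegetable slicer ready: first lift the lime-green chutney box off its bed and set it down gently and upright in the middle of the round cork mat. Then turn the thickness dial anticlockwise right to its stop (red mark) and back clockwise to the third mark from the stop, the yellow one, and finally slide the pusher carriage fully home against the red end stop beside the dial. Leave the idli stand, tongs, ramekin and spice jar where they are, and let go of everything at the end.

Things in the scene. Friction and masses are not known exactly. Their poses are not given: they have to be found in the camera images.
- slicer: White and dark-grey bench slicer fixed to the slab, 130 mm wide (its x) and 409 mm long (its y, from -201 to +208 mm). Origin: on the slab (z = 0) under the bed's middle. The slide runs along its y axis; the dial end is +y. Bed surface 35 mm above the slab, 94 mm wide between two steel rails whose tops are at 42 mm. Red end stop: a low upright strip at y = +125 to +130 mm, top at 53 mm. Beyond it the dark dial deck (y = +130 to +208 mm), top at 45 mm.
- carriage (a joint): Travel of the pusher carriage along the slicer's +y axis, in m: 0 at the far end from the dial, 0.24 fully home against the red end stop. Moves against about 2 N of friction and stays where it is left; a box left on the bed blocks it.
- carriage_grip (a point): Centre of the upright black grip on the grey carriage, 85 mm above the slab. The grip is 60 mm long across the slide (slicer x), 16 mm thick along the slide (slicer y), and reaches from 55 to 105 mm above the slab. The carriage plate under it is 126 mm (x) by 70 mm (y), top at 55 mm. At carriage = 0 this point is at slicer x = 0, y = -150 mm.
- dial (a joint): Angle of the thickness dial in rad: 0 at its anticlockwise stop (red mark), growing as it is turned clockwise seen from above, to 2.4 at the other stop. Marks every 0.4 rad; the third from the stop, yellow, is at 1.2. About 0.06 N m of friction, no springs; it stays where it is left.
- dial_grip (a point): Centre of the dial's white bar grip, on the dial's upright axis (slicer x = 0, y = +168 mm), 76 mm above the slab. Bar 44 mm long, 13 mm thick, from 55 to 87 mm above the slab, standing on a 48 mm grey disc. Site x axis lies along the bar; the end with the black line on top is the pointer (the point's -x), which points to the slicer's -x at dial = 0.
- box_center (a point): Centre of the lime-green closed chutney box, 64 mm (its x) by 50 mm (its y) by 60 mm high, about 0.15 to 0.31 kg, stiff; half-way up. It starts upright on the slicer's bed between carriage and end stop, roughly square to it.
- mat_top (a point): Centre of the top face of the round cork mat, 150 mm across and 6 mm thick, fixed on the slab to the left or right of the slicer; a small dark dot marks its middle.
- idli_stand: Steel three-tier idli stand, loose, 150 mm across and 182 mm high; origin under its centre. On the other side of the slicer from the mat. Not to be moved.
- tongs: Steel spring tongs lying beyond the slicer, about 215 mm long (along its x), 55 mm wide, 16 mm high; origin under its middle. Not to be moved.
- ramekin: White ceramic ramekin, 76 mm across, 45 mm high, standing close to the slicer's robot side; origin under its centre. Not to be moved.
- spice_jar: Amber glass jar with steel cap, 50 mm across, 105 mm high, standing close to the slicer's robot side; origin under its centre. Not to be moved.
Mind the look-alikes: they are no part of the job. There is more than one size of the part that bears box_center; the job needs the smallest. Of the things that look like the part that bears mat_top, the smaller one is meant.

How it is judged:
By the outcome, as a careful person would: the job done as asked, in the order asked, and still so for the second after the job is handed in, with the robot touching nothing.
It also fails if it takes over 72 s, if anything falls off the work surface, if the arm or the gripper's body presses on something with over 40 N, if the wrist force passes 120 N, or if a joint passes its speed limit or range.

## Working session

There is one attempt and no reset: what is moved stays moved. The work goes in short steps, Python scripts to look and compute and a tool call to move; the robot and the scene stay as the last step left them, time stands still between calls to the robot, and variables do not carry over. Pictures are saved under pics/ and viewed, at most 10 in all, crops included, and the job is handed in when it is done.

Besides the shell and the picture viewer there is one more tool, called after "Call:" in YAML: its name, and indented under it one key for each argument. step_arm: Moves the arm, as the interface text tells. Shift numbers are shares of 0.02 m and turn numbers shares of 5 degrees, none past 1 either way. Its arguments: {"type":"object","properties":{"series":{"type":"array","items":{"type":"array","items":{"type":"number"}}},"newtons":{"type":"number"}},"required":["series"]}

```bash
ls; mkdir -p pics; cat > h.py <<'E'
import numpy as np, cv2
from rig import readout, get_image, job, models, manip
def w(p,c):
    return (p['extrinsics']@np.r_[c,1])[:3]
def cloud(p):
    z=p['z_map'].astype(float); v,u=np.mgrid[:384,:512]
    c=np.stack([(u-p['cx'])/p['fx']*z,-(v-p['cy'])/p['fy']*z,-z,np.ones_like(z)],-1)
    return (c@p['extrinsics'].T)[...,:3]
def save(p,n,big=1.5):
    cv2.imwrite('pics/'+n,cv2.resize(p['pixels'][...,::-1],None,fx=big,fy=big))
E
python3 - <<'E'
from h import *
print(manip.tcp_to_tips, readout.get_state())
p=get_image('top'); save(p,'top0.png'); print({k:v for k,v in p.items() if k not in('pixels','z_map')})
for n in ['slicer','carriage_grip','dial_grip','box_center','mat_top','idli_stand','tongs','ramekin','spice_jar']:
    for d in models.spot_in(p,n): print(n,round(d['confidence'],2),w(p,d['xyz']).round())
p=get_image('side'); save(p,'side0.png')
E
```

```text
pics
173.4 {'t': 0.0, 'joints': array([ 6.67502526e+01,  1.22228098e+01, -2.00771374e+00,  7.58325516e+01,
       -9.58928843e-04,  9.00003941e+01]), 'joint_vel': array([-0.00749257,  0.07852142,  0.02525131, -0.06428636, -0.09921822,
        0.06952831]), 'effort': array([ 2.66153234e-03, -6.86156631e+01,  4.87123525e+01,  1.70930842e-02,
        5.77043480e-08,  2.93881749e-05]), 'tcp_pos': array([197.3112279 , 459.25387486, 404.23709834]), 'eef_rot': array([-1.79936925e+02,  9.59362146e-04,  1.56749860e+02]), 'force': array([-0.82758182,  0.15086175, -0.56170139]), 'moment': array([ 0.05121418, -0.00891876,  0.01732164]), 'grip_force': 0.0, 'gripper_width': 85.9891882773023}
{'fx': 470.19702376687974, 'fy': 470.19702376687974, 'cx': 252.24929685277408, 'cy': 187.7600920217416, 'extrinsics': array([[ 1.04125283e-02,  9.81697456e-01, -1.90162259e-01,
         2.91966234e+02],
       [-9.99831881e-01,  1.30917154e-02,  1.28381205e-02,
         1.03881829e+01],
       [ 1.50927004e-02,  1.89996612e-01,  9.81668731e-01,
         1.18880639e+03],
       [ 0.00000000e+00,  0.00000000e+00,  0.00000000e+00,
         1.00000000e+00]]), 'shot': 1}
slicer 0.61 [548.   5.  40.]
carriage_grip 0.98 [ 509. -103.   54.]
dial_grip 0.61 [610. 173.  58.]
box_center 0.96 [331. 135.  84.]
box_center 0.69 [786. 147.  83.]
box_center 0.63 [565.  62.  98.]
box_center 0.41 [550.   7.  41.]
mat_top 0.81 [ 474. -393.    7.]
mat_top 0.66 [ 259. -320.    5.]
idli_stand 0.64 [475. 399. 115.]
tongs 0.61 [658. -15.  15.]
ramekin 0.94 [473. 137.  13.]
ramekin 0.49 [ 512. -106.   58.]
spice_jar 0.95 [423. -26. 103.]
```

View pics/top0.png

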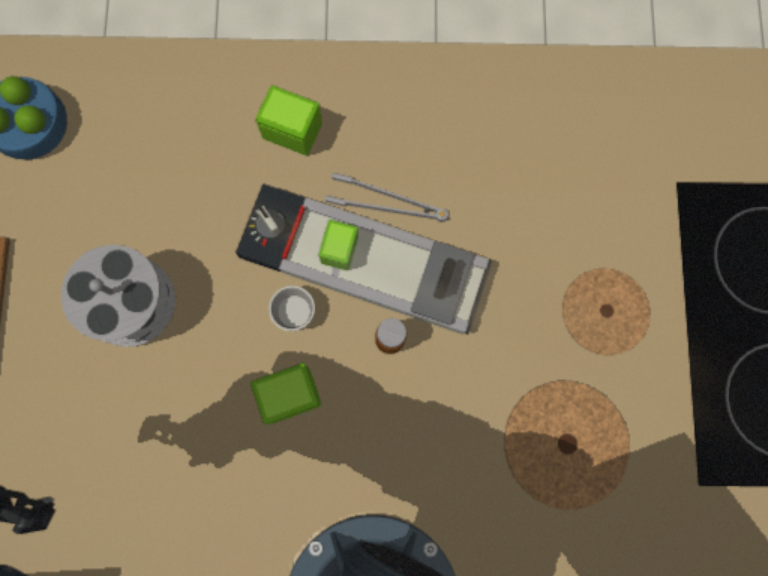

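View pics/side0.png

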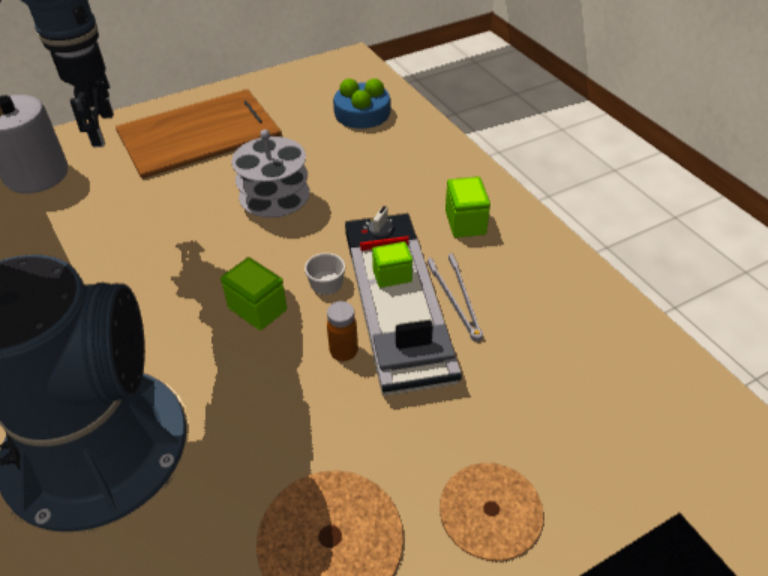

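The top view shows the target box on the bed at (338,243), dial at (268,222), carriage grip at (450,278), and the small mat at (606,311). The larger boxes and the big mat are look-alikes. Next I'll measure the poses.

```bash
cat > m.py <<'E'
from h import *
def rect(P):
    (c,s,a)=cv2.minAreaRect(P[:,:2].astype(np.float32)); return np.round(c,1),np.round(s,1),round(a,1)
for cam in ['top','side']:
    p=get_image(cam); C=cloud(p); px=p['pixels'].astype(int)
    d=lambda x,y:np.hypot(C[...,0]-x,C[...,1]-y)
    z=C[...,2]; ok=p['z_map']>0
    def show(n,m):
        P=C[m&ok]; print(cam,n,len(P),rect(P),'med',np.median(P,0).round(1)) if len(P)>5 else print(n,'none')
    show('slicer',(z>28)&(z<50)&(d(556,33)<230)&(d(473,137)>50)&(d(423,-26)>35)&(d(565,62)>10))
    show('box',(z>85)&(d(565,62)<60))
    show('dial',(z>78)&(d(610,173)<45))
    show('grip',(z>95)&(d(509,-103)<60))
    show('plate',(z>50)&(z<60)&(d(509,-103)<90))
    show('deck',(z>40)&(z<50)&(d(610,173)<60)&(px.sum(-1)<200))
    show('jar',(z>95)&(d(423,-26)<45)); show('ram',(z>40)&(d(473,137)<50))
    for q in models.cut_out(p,'mat_top'): show('mat %.2f'%q['confidence'],q['mask'])
    for q in models.cut_out(p,'mat_top'):
        m=q['mask']&ok; P=C[m]; D=np.linalg.norm(P[:,:2]-np.median(P[:,:2],0),axis=1); k=(D<20)&(px[m].sum(-1)<200)
        print('dot',k.sum(),P[k].mean(0).round(1) if k.any() else '')
E
python3 m.py
```

```text
top slicer 6019 (array([518.6,  51.8]), array([431.3, 341. ]), 54.4) med [558.1  28.8  39.1]
top box 546 (array([570.2,  61.9]), array([50.5, 64.5]), 74.9) med [568.4  61.6  95.8]
top dial 98 (array([609.2, 176.9]), array([45.1, 12.9]), 34.6) med [607.2 176.6  87.6]
top grip 171 (array([ 513.4, -109.2]), array([15.9, 59.2]), 71.4) med [ 512.3 -109.   105.1]
top plate 1192 (array([ 513.6, -109.5]), array([ 69.7, 126.1]), 71.5) med [ 509.4 -107.    55.5]
top deck 866 (array([610.4, 173.8]), array([ 81.5, 119.1]), 71.7) med [612.  171.3  45.5]
top jar 292 (array([423.9, -25. ]), array([42.2, 42. ]), 0.6) med [423.8 -24.8 105.5]
top ram 169 (array([469. , 137.5]), array([74. , 72.9]), 80.4) med [473.6 139.4  44.8]
top mat 0.92 5679 (array([ 255.1, -315.9]), array([202.7, 208.4]), 0.2) med [ 253.8 -315.6    8.9]
top mat 0.72 683 (array([578.6,  63.8]), array([59.5, 80.9]), 76.7) med [564.9  60.3  95.2]
top mat 0.66 2663 (array([ 476. , -394.2]), array([151. , 147.7]), 88.2) med [ 475.6 -392.6    6.5]
dot 151 [ 252.4 -315.4    9.4]
dot 0 
dot 34 [ 477.9 -393.3    6.6]
side slicer 3674 (arr
[... 269 characters left out ...]
([ 513.4, -110.4]), array([18.8, 58.7]), 71.2) med [ 513.6 -111.8  104.1]
side plate 851 (array([ 513.5, -110.5]), array([ 72.5, 126. ]), 71.5) med [ 501.8 -120.    55.5]
side deck 435 (array([609.8, 172.5]), array([ 81.9, 119.7]), 73.0) med [598.1 167.6  45.9]
side jar 238 (array([423.7, -24.9]), array([43.7, 42. ]), 63.2) med [422.4 -28.1 105. ]
side ram 158 (array([468.2, 136.7]), array([77. , 72.5]), 63.0) med [467.6 142.6  44.6]
side mat 0.66 5820 (array([ 267.5, -297.5]), array([156.8, 206.6]), 60.1) med [ 264.9 -307.4    9. ]
side mat 0.59 3609 (array([ 480.3, -392.7]), array([154.9, 147.4]), 21.9) med [ 475.9 -397.     6.4]
dot 142 [ 258.3 -310.7    9.6]
dot 78 [ 477.1 -393.9    7.1]
```

Call:
step_arm:
  series:
    - [0.746,-0.795,-0.148,0,0,0.066,1]
    - [0.746,-0.795,-0.148,0,0,0.066,1]
    - [0.746,-0.795,-0.148,0,0,0.066,1]
    - [0.746,-0.795,-0.148,0,0,0.066,1]
    - [0.746,-0.795,-0.148,0,0,0.066,1]

```text
t: 1.27
tcp_pos: [272.5, 379.1, 389.8]
eef_rot: [180.0, 0.0, 158.4]
force: [0.7, -0.1, -0.4]
gripper_width: 85.2
grip_force: 0.0
```

Call:
step_arm:
  series:
    - [0.746,-0.795,-0.148,0,0,0.066,1]
    - [0.746,-0.795,-0.148,0,0,0.066,1]
    - [0.746,-0.795,-0.148,0,0,0.066,1]
    - [0.746,-0.795,-0.148,0,0,0.066,1]
    - [0.746,-0.795,-0.148,0,0,0.066,1]

```text
t: 1.68
tcp_pos: [347.2, 299.5, 375.1]
eef_rot: [180.0, 0.0, 160.1]
force: [-0.2, 0.5, -0.0]
gripper_width: 85.2
grip_force: 0.0
```

Call:
step_arm:
  series:
    - [0.746,-0.795,-0.148,0,0,0.066,1]
    - [0.746,-0.795,-0.148,0,0,0.066,1]
    - [0.746,-0.795,-0.148,0,0,0.066,1]
    - [0.746,-0.795,-0.148,0,0,0.066,1]
    - [0.746,-0.795,-0.148,0,0,0.066,1]

```text
t: 2.1
tcp_pos: [421.8, 220.0, 360.2]
eef_rot: [180.0, 0.0, 161.7]
force: [-0.1, 0.5, -0.2]
gripper_width: 85.8
grip_force: 0.0
```

Call:
step_arm:
  series:
    - [0.746,-0.795,-0.148,0,0,0.066,1]
    - [0.746,-0.795,-0.148,0,0,0.066,1]
    - [0.746,-0.795,-0.148,0,0,0.066,1]
    - [0.746,-0.795,-0.148,0,0,0.066,1]
    - [0.746,-0.795,-0.148,0,0,0.066,1]

```text
t: 2.52
tcp_pos: [496.4, 140.5, 345.4]
eef_rot: [180.0, 0.0, 163.4]
force: [0.1, -0.5, -0.2]
gripper_width: 85.6
grip_force: 0.0
```

Call:
step_arm:
  series:
    - [0.746,-0.795,-0.148,0,0,0.066,1]
    - [0.746,-0.795,-0.148,0,0,0.066,1]
    - [0.746,-0.795,-0.148,0,0,0.066,1]
    - [0.746,-0.795,-0.148,0,0,0.066,1]
    - [0.746,-0.795,-0.148,0,0,0.066,1]

```text
t: 2.93
tcp_pos: [571.0, 61.0, 330.5]
eef_rot: [180.0, 0.0, 165.0]
force: [-0.4, 1.2, -0.7]
gripper_width: 85.5
grip_force: 0.0
```

```bash
cat > m2.py <<'E'
from h import *
from m import rect
E
sed -i '/^for cam in/,$!b' m.py; cat > c.py <<'E'
from h import *
import sys
def rect(P):
    (c,s,a)=cv2.minAreaRect(P[:,:2].astype(np.float32)); return np.round(c,1),np.round(s,1),round(a,1)
s=readout.get_state(); print(round(s['t'],2),s['tcp_pos'].round(1),s['eef_rot'].round(2),s['force'].round(1))
for cam in sys.argv[1:]:
    p=get_image(cam); C=cloud(p); ok=p['z_map']>0; z=C[...,2]
    d=lambda x,y:np.hypot(C[...,0]-x,C[...,1]-y)
    for n,m in dict(box=(z>88)&(z<105)&(d(570,62)<50),dial=(z>78)&(z<95)&(d(609,177)<40),grip=(z>95)&(z<112)&(d(513,-109)<50)).items():
        P=C[m&ok]
        if len(P)>5: print(cam,n,len(P),rect(P),P[:,2].max().round(1))
    save(p,f"{cam}{s['t']:.1f}.png",1.2)
E
rm m2.py; python3 c.py wrist
```

```text
2.93 [571.   61.  330.5] [180.     0.   165.01] [-0.4  1.2 -0.7]
wrist box 4490 (array([567.9,  63.1]), array([50.2, 63.9]), 75.7) 98.5
wrist dial 806 (array([606.4, 177.9]), array([44.7, 13. ]), 35.7) 90.3
wrist grip 2095 (array([ 512. , -107.3]), array([17.4, 60.3]), 70.5) 107.0
```

Call:
step_arm:
  series:
    - [-0.05,0.04,-0.9,0,0,0.1,1]
    - [-0.05,0.04,-0.9,0,0,0,1]
    - [0,0,-0.9,0,0,0,1]
    - [0,0,-0.9,0,0,0,1]
    - [0,0,-0.8,0,0,0,1]

```text
t: 3.4
tcp_pos: [568.2, 63.5, 241.6]
eef_rot: [-180.0, -0.0, 165.5]
force: [-0.2, -0.1, -1.1]
gripper_width: 85.5
grip_force: 0.0
```

Call:
step_arm:
  series:
    - [0,0,-0.5,0,0,0,1]
    - [0,0,-0.38,0,0,0,1]
    - [0,0,0,0,0,0,-1]
    - [0,0,0,0,0,0,-1]
    - [0,0,0,0,0,0,-1]
  newtons: 35

```text
t: 3.82
tcp_pos: [568.7, 63.5, 226.0]
eef_rot: [180.0, 0.1, 165.5]
force: [0.2, 0.2, 0.9]
gripper_width: 51.5
grip_force: 0.9
```

Call:
step_arm:
  series:
    - [0,0,0,0,0,0,-1]
    - [0,0,0,0,0,0,-1]
    - [0,0,0,0,0,0,-1]
    - [0,0,0,0,0,0,-1]
    - [0,0,0,0,0,0,-1]

```text
t: 4.23
tcp_pos: [568.8, 63.5, 226.1]
eef_rot: [180.0, 0.1, 165.5]
force: [-0.3, 0.4, 6.2]
gripper_width: 49.8
grip_force: 37.3
```

Call:
step_arm:
  series:
    - [0,0,0.4,0,0,0,-1]
    - [0,0,0.8,0,0,0,-1]
    - [0,0,0.9,0,0,0,-1]
    - [0,0,0.9,0,0,0,-1]
    - [0,0,0.9,0,0,0,-1]

```text
t: 4.65
tcp_pos: [568.2, 63.5, 304.6]
eef_rot: [180.0, 0.0, 165.5]
force: [0.1, 0.8, -1.4]
gripper_width: 49.8
grip_force: 36.6
```

Call:
step_arm:
  series:
    - [0,0,0.9,0,0,0,-1]
    - [0,0,0.6,0,0,0,-1]
    - [0,-0.3,0.2,0,0,0,-1]
    - [-0.1,-0.6,0,0,0,0,-1]
    - [-0.18,-0.9,0,0,0,0,-1]

```text
t: 5.07
tcp_pos: [562.6, 27.1, 336.7]
eef_rot: [180.0, -0.0, 165.6]
force: [0.6, 0.2, -2.0]
gripper_width: 49.7
grip_force: 36.7
```

Call:
step_arm:
  series:
    - [-0.17,-0.9,0,0,0,0,-1]
    - [-0.17,-0.9,0,0,0,0,-1]
    - [-0.17,-0.9,0,0,0,0,-1]
    - [-0.17,-0.9,0,0,0,0,-1]
    - [-0.17,-0.9,0,0,0,0,-1]

```text
t: 5.48
tcp_pos: [544.9, -64.3, 336.1]
eef_rot: [-180.0, -0.1, 165.5]
force: [0.0, -0.3, -1.7]
gripper_width: 49.5
grip_force: 36.7
```

Call:
step_arm:
  series:
    - [-0.17,-0.9,0,0,0,0,-1]
    - [-0.17,-0.9,0,0,0,0,-1]
    - [-0.17,-0.9,0,0,0,0,-1]
    - [-0.17,-0.9,0,0,0,0,-1]
    - [-0.17,-0.9,0,0,0,0,-1]

```text
t: 5.9
tcp_pos: [527.7, -154.2, 336.1]
eef_rot: [-180.0, -0.1, 165.5]
force: [0.1, -0.5, -0.9]
gripper_width: 49.9
grip_force: 36.7
```

Call:
step_arm:
  series:
    - [-0.17,-0.9,0,0,0,0,-1]
    - [-0.17,-0.9,0,0,0,0,-1]
    - [-0.17,-0.9,0,0,0,0,-1]
    - [-0.17,-0.9,0,0,0,0,-1]
    - [-0.17,-0.9,0,0,0,0,-1]

```text
t: 6.32
tcp_pos: [510.6, -244.1, 336.1]
eef_rot: [180.0, -0.1, 165.5]
force: [0.9, -0.4, -1.3]
gripper_width: 49.6
grip_force: 36.7
```

Call:
step_arm:
  series:
    - [-0.17,-0.9,0,0,0,0,-1]
    - [-0.17,-0.9,0,0,0,0,-1]
    - [-0.17,-0.9,0,0,0,0,-1]
    - [-0.17,-0.9,-0.2,0,0,0,-1]
    - [-0.17,-0.9,-0.4,0,0,0,-1]

```text
t: 6.73
tcp_pos: [493.7, -334.2, 324.7]
eef_rot: [-180.0, -0.0, 165.5]
force: [0.2, -0.6, -1.1]
gripper_width: 49.3
grip_force: 36.7
```

Call:
step_arm:
  series:
    - [-0.17,-0.8,-0.6,0,0,0,-1]
    - [-0.17,-0.5,-0.8,0,0,0,-1]
    - [-0.17,-0.3,-0.9,0,0,0,-1]
    - [-0.17,-0.1,-0.9,0,0,0,-1]
    - [-0.1,-0.1,-0.6,0,0,0,-1]

```text
t: 7.15
tcp_pos: [477.2, -369.2, 246.3]
eef_rot: [179.9, -0.2, 165.4]
force: [-0.9, 1.5, -2.7]
gripper_width: 49.4
grip_force: 36.7
```

```bash
python3 - <<'E'
from h import *
s=readout.get_state(); print(s['tcp_pos'].round(1),s['eef_rot'].round(1))
for cam in ['top','side']:
    p=get_image(cam); C=cloud(p); x,y=s['tcp_pos'][:2]; px=p['pixels'].astype(int)
    g=(px[...,1]>px[...,0]+30)&(px[...,1]>px[...,2]+60)&(np.hypot(C[...,0]-x,C[...,1]-y)<60)
    P=C[g]; print(cam,len(P),P.min(0).round(),P.max(0).round()); save(p,cam+'_place.png',1.2)
E
```

```text
[ 477.2 -369.2  246.3] [179.9  -0.2 165.4]
top 162 [ 448. -377.   87.] [ 512. -333.  176.]
side 512 [ 441. -398.   58.] [ 504. -339.  124.]
```

Call:
step_arm:
  series:
    - [0,-0.6,0,0,0,0,-1]
    - [0,-0.6,-0.5,0,0,0,-1]
    - [0,0,-0.7,0,0,0,-1]
    - [0,0,-0.5,0,0,0,-1]
    - [0,0,-0.3,0,0,0,-1]

```text
t: 7.67
tcp_pos: [478.8, -393.0, 207.7]
eef_rot: [180.0, -0.1, 165.5]
force: [0.3, -0.3, -1.8]
gripper_width: 49.6
grip_force: 36.9
```

Call:
step_arm:
  series:
    - [0,0,-0.15,0,0,0,-1]
    - [0,0,-0.1,0,0,0,-1]
    - [0,0,-0.05,0,0,0,-1]
    - [0,0,0,0,0,0,-1]

```text
t: 8.0
tcp_pos: [479.4, -392.5, 203.4]
eef_rot: [-180.0, 0.0, 165.5]
force: [0.7, 0.6, 0.2]
gripper_width: 49.9
grip_force: 36.9
```

Call:
step_arm:
  series:
    - [-0.07,-0.05,-0.08,0,0,0,-1]
    - [0,0,0,0,0,0,-1]

```text
t: 8.17
tcp_pos: [477.7, -393.6, 201.7]
eef_rot: [-180.0, 0.0, 165.5]
force: [-0.3, -0.5, -2.0]
gripper_width: 49.7
grip_force: 36.9
```

Call:
step_arm:
  series:
    - [0,0,-0.08,0,0,0,-1]
    - [0,0,0,0,0,0,-1]

```text
t: 8.33
tcp_pos: [477.7, -393.5, 199.8]
eef_rot: [180.0, 0.0, 165.5]
force: [1.4, 0.7, -2.3]
gripper_width: 50.2
grip_force: 36.9
```

Call:
step_arm:
  series:
    - [0,0,-0.07,0,0,0,-1]
    - [0,0,0,0,0,0,-1]

```text
t: 8.5
tcp_pos: [477.7, -393.5, 198.3]
eef_rot: [180.0, -0.0, 165.5]
force: [0.1, 0.3, -1.1]
gripper_width: 50.0
grip_force: 36.9
```

Call:
step_arm:
  series:
    - [0,0,-0.05,0,0,0,-1]
    - [0,0,0,0,0,0,-1]

```text
t: 8.67
tcp_pos: [477.7, -393.5, 197.3]
eef_rot: [180.0, -0.0, 165.5]
force: [0.5, 0.9, -2.2]
gripper_width: 49.8
grip_force: 36.9
```

Call:
step_arm:
  series:
    - [0,0,-0.05,0,0,0,-1]
    - [0,0,0,0,0,0,-1]

```text
t: 8.83
tcp_pos: [477.7, -393.5, 197.1]
eef_rot: [-180.0, 0.0, 165.5]
force: [-3.5, 2.2, 9.0]
gripper_width: 49.8
grip_force: 37.9
```

Call:
step_arm:
  series:
    - [0,0,-0.03,0,0,0,-1]
    - [0,0,0,0,0,0,-1]

```text
t: 9.0
tcp_pos: [477.7, -393.5, 197.1]
eef_rot: [-180.0, 0.0, 165.5]
force: [-8.1, 4.7, 17.5]
gripper_width: 49.7
grip_force: 38.9
```

Call:
step_arm:
  series:
    - [0,0,0.05,0,0,0,-0.2]
    - [0,0,0,0,0,0,0]
    - [0,0,0,0,0,0,1]
    - [0,0,0,0,0,0,1]
    - [0,0,0,0,0,0,1]

```text
t: 9.42
tcp_pos: [477.8, -393.5, 196.8]
eef_rot: [180.0, 0.0, 165.5]
force: [0.5, 0.1, -0.2]
gripper_width: 83.0
grip_force: 0.0
```

Call:
step_arm:
  series:
    - [0,0,0,0,0,0,1]
    - [0,0,0.2,0,0,0,1]
    - [0,0,0.5,0,0,0,1]
    - [0,0,0.9,0,0,0,1]
    - [0,0,0.9,0,0,0,1]

```text
t: 9.83
tcp_pos: [477.6, -393.4, 248.0]
eef_rot: [180.0, -0.0, 165.5]
force: [0.1, -0.4, 1.1]
gripper_width: 85.3
grip_force: 0.0
```

Call:
step_arm:
  series:
    - [0,0,1,0,0,0,1]
    - [0,0,1,0,0,0,1]
    - [0,0,0.7,0,0,0,1]

```text
t: 10.08
tcp_pos: [477.9, -393.6, 303.8]
eef_rot: [-179.9, 0.1, 165.5]
force: [1.1, 0.3, 0.4]
gripper_width: 85.2
grip_force: 0.0
```

```bash
python3 - <<'E'
from h import *
s=readout.get_state(); print(s['tcp_pos'].round(1),s['eef_rot'].round(1),s['gripper_width'])
for cam in ['top','side','wrist']:
    p=get_image(cam); C=cloud(p)
    g=(np.hypot(C[...,0]-477,C[...,1]+393)<60)&(C[...,2]>60)&(C[...,2]<75)
    P=C[g]; print(cam,len(P),cv2.minAreaRect(P[:,:2].astype(np.float32)) if len(P) else ''); save(p,cam+'_placed.png',1.2)
E
```

```text
[ 477.9 -393.6  303.8] [-1.799e+02  1.000e-01  1.655e+02] 85.2363760466108
top 427 ((478.2539978027344, -392.5767822265625), (51.32692337036133, 62.428802490234375), 77.78092956542969)
side 625 ((479.1561279296875, -393.6886291503906), (51.89464569091797, 63.45759201049805), 76.1562728881836)
wrist 4356 ((476.8996276855469, -393.27239990234375), (50.047691345214844, 63.68224334716797), 75.34649658203125)
```

Box is centred on the mat. On to the dial.

Call:
step_arm:
  series:
    - [0.225,0.951,0,0,0,0.334,1]
    - [0.225,0.951,0,0,0,0.334,1]
    - [0.225,0.951,0,0,0,0.334,1]
    - [0.225,0.951,0,0,0,0.334,1]
    - [0.225,0.951,0,0,0,0.334,1]

```text
t: 10.65
tcp_pos: [500.1, -297.4, 300.1]
eef_rot: [180.0, -0.1, 173.9]
force: [-0.1, -0.9, 0.0]
gripper_width: 85.7
grip_force: 0.0
```

Call:
step_arm:
  series:
    - [0.225,0.951,0,0,0,0.334,1]
    - [0.225,0.951,0,0,0,0.334,1]
    - [0.225,0.951,0,0,0,0.334,1]
    - [0.225,0.951,0,0,0,0.334,1]
    - [0.225,0.951,0,0,0,0.334,1]

```text
t: 11.07
tcp_pos: [522.6, -202.3, 300.2]
eef_rot: [180.0, -0.1, -177.7]
force: [0.6, 0.8, 0.4]
gripper_width: 85.6
grip_force: 0.0
```

Call:
step_arm:
  series:
    - [0.225,0.951,0,0,0,0.334,1]
    - [0.225,0.951,0,0,0,0.334,1]
    - [0.225,0.951,0,0,0,0.334,1]
    - [0.225,0.951,0,0,0,0.334,1]
    - [0.225,0.951,0,0,0,0.334,1]

```text
t: 11.48
tcp_pos: [545.1, -107.2, 300.2]
eef_rot: [180.0, -0.1, -169.4]
force: [0.1, -0.0, 0.2]
gripper_width: 85.6
grip_force: 0.0
```

Call:
step_arm:
  series:
    - [0.225,0.951,0,0,0,0.334,1]
    - [0.225,0.951,0,0,0,0.334,1]
    - [0.225,0.951,0,0,0,0.334,1]
    - [0.225,0.951,0,0,0,0.334,1]
    - [0.225,0.951,0,0,0,0.334,1]

```text
t: 11.9
tcp_pos: [567.6, -12.1, 300.2]
eef_rot: [180.0, -0.1, -161.0]
force: [-0.4, 0.1, -0.4]
gripper_width: 85.3
grip_force: 0.0
```

Call:
step_arm:
  series:
    - [0.225,0.951,0,0,0,0.334,1]
    - [0.225,0.951,0,0,0,0.334,1]
    - [0.225,0.951,0,0,0,0.334,1]
    - [0.225,0.951,0,0,0,0.334,1]
    - [0.225,0.951,0,0,0,0.334,1]

```text
t: 12.32
tcp_pos: [590.1, 82.9, 300.1]
eef_rot: [180.0, -0.1, -152.7]
force: [0.9, 0.1, -0.2]
gripper_width: 85.7
grip_force: 0.0
```

Call:
step_arm:
  series:
    - [0.225,0.951,0,0,0,0.334,1]
    - [0.225,0.951,0,0,0,0.334,1]
    - [0.225,0.951,0,0,0,0.334,1]
    - [0.225,0.951,0,0,0,0.334,1]
    - [0.225,0.951,0,0,0,0.334,1]

```text
t: 12.73
tcp_pos: [612.6, 178.0, 300.1]
eef_rot: [180.0, -0.1, -144.3]
force: [0.1, -0.2, -0.5]
gripper_width: 85.6
grip_force: 0.0
```

```bash
python3 c.py wrist
```

```text
12.73 [612.6 178.  300.1] [ 1.7998e+02 -7.0000e-02 -1.4432e+02] [ 0.1 -0.2 -0.5]
wrist dial 1015 (array([606.8, 178. ]), array([44.1, 12.7]), 35.5) 89.8
```

View pics/wrist12.7.png

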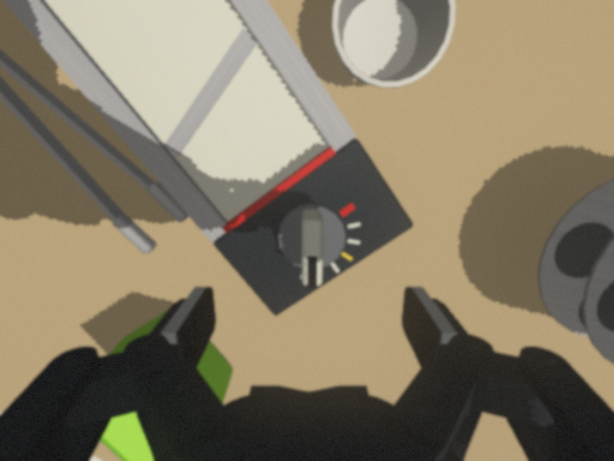

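Call:
step_arm:
  series:
    - [-0.2,-0.03,-0.9,0,0,0,1]
    - [0,0,-0.9,0,0,0,1]
    - [0,0,-0.8,0,0,0,1]
    - [0,0,-0.5,0,0,0,1]
    - [0,0,-0.25,0,0,0,1]

```text
t: 13.2
tcp_pos: [608.1, 176.2, 232.0]
eef_rot: [179.9, -0.1, -144.4]
force: [-0.5, -0.5, -0.4]
gripper_width: 85.2
grip_force: 0.0
```

Call:
step_arm:
  series:
    - [0,0,0,0,0,0,-1]
    - [0,0,0,0,0,0,-1]
    - [0,0,0,0,0,0,-1]
    - [0,0,0,0,0,0,-1]
    - [0,0,0,0,0,0,-1]
  newtons: 25

```text
t: 13.62
tcp_pos: [609.0, 176.5, 234.6]
eef_rot: [-180.0, 0.1, -144.4]
force: [-0.2, -0.2, 0.6]
gripper_width: 25.3
grip_force: 0.0
```

Call:
step_arm:
  series:
    - [0,0,0,0,0,0,-1]
    - [0,0,0,0,0,0,-1]
    - [0,0,0,0,0,0,-1]

```text
t: 13.87
tcp_pos: [608.5, 177.1, 234.6]
eef_rot: [179.9, 0.1, -144.4]
force: [-5.3, 7.1, 6.8]
gripper_width: 12.4
grip_force: 27.8
```

The wrist view shows the dial at (312,245) with its black-line end at the bottom (315,275). The red mark is upper right at (347,210) and the yellow at (347,257), so the dial sits at about 2.2 rad and needs about 126° anticlockwise.

Call:
step_arm:
  series:
    - [0,0,0,0,0,0.5,-1]
    - [0,0,0,0,0,1,-1]
    - [0,0,0,0,0,1,-1]
    - [0,0,0,0,0,1,-1]
    - [0,0,0,0,0,1,-1]

```text
t: 14.28
tcp_pos: [608.5, 177.1, 234.6]
eef_rot: [179.9, 0.1, -121.6]
force: [-5.2, 5.4, 6.5]
gripper_width: 12.5
grip_force: 27.7
```

```bash
python3 -c "
from h import *
s=readout.get_state(); print(s['force'],s['moment'],s['eef_rot'],s['gripper_width'])"
```

```text
[-5.18133091  5.39767676  6.51189169] [ 1.01947085  0.90443114 -0.04116147] [ 1.79949332e+02  8.27188331e-02 -1.21617592e+02] 12.54043429214142
```

Call:
step_arm:
  series:
    - [0,0,0,0,0,1,-1]
    - [0,0,0,0,0,1,-1]
    - [0,0,0,0,0,1,-1]
    - [0,0,0,0,0,1,-1]
    - [0,0,0,0,0,1,-1]

```text
t: 14.7
tcp_pos: [608.6, 177.1, 234.5]
eef_rot: [180.0, 0.1, -96.6]
force: [-4.4, 6.0, 6.0]
gripper_width: 12.4
grip_force: 27.7
```

Call:
step_arm:
  series:
    - [0,0,0,0,0,1,-1]
    - [0,0,0,0,0,1,-1]
    - [0,0,0,0,0,1,-1]
    - [0,0,0,0,0,1,-1]
    - [0,0,0,0,0,1,-1]

```text
t: 15.12
tcp_pos: [608.6, 177.1, 234.6]
eef_rot: [-180.0, 0.1, -71.6]
force: [-4.0, 6.1, 5.7]
gripper_width: 12.8
grip_force: 27.6
```

Call:
step_arm:
  series:
    - [0,0,0,0,0,1,-1]
    - [0,0,0,0,0,1,-1]
    - [0,0,0,0,0,1,-1]
    - [0,0,0,0,0,1,-1]
    - [0,0,0,0,0,1,-1]

```text
t: 15.53
tcp_pos: [608.6, 177.2, 234.6]
eef_rot: [-179.9, 0.1, -46.6]
force: [-4.3, 5.7, 5.4]
gripper_width: 12.6
grip_force: 27.7
```

Call:
step_arm:
  series:
    - [0,0,0,0,0,1,-1]
    - [0,0,0,0,0,1,-1]
    - [0,0,0,0,0,1,-1]
    - [0,0,0,0,0,0.6,-1]
    - [0,0,0,0,0,0.4,-1]

```text
t: 15.95
tcp_pos: [608.6, 177.2, 234.5]
eef_rot: [-179.9, 0.0, -26.7]
force: [-5.3, 6.3, 5.0]
gripper_width: 12.4
grip_force: 27.7
```

```bash
python3 -c "
from h import *
s=readout.get_state(); print(s['force'],s['moment'],s['eef_rot'],s['gripper_width'],s['joints'])"
```

```text
[-5.25029989  6.32932178  4.96788643] [ 1.31789185  0.78288334 -0.09878722] [-1.79898447e+02  4.61238256e-02 -2.66799428e+01] 12.426784309667724 [ 1.62079005e+01  3.22995709e+01  2.48889174e+00  6.01540018e+01
  1.05796617e-01 -1.37112083e+02]
```

Call:
step_arm:
  series:
    - [0,0,0,0,0,0.4,-1]
    - [0,0,0,0,0,0.4,-1]
    - [0,0,0,0,0,0.4,-1]
    - [0,0,0,0,0,0.4,-1]
    - [0,0,0,0,0,0,-1]

```text
t: 16.37
tcp_pos: [608.6, 177.2, 234.6]
eef_rot: [-179.9, 0.0, -18.7]
force: [-4.3, 6.9, 6.3]
gripper_width: 12.6
grip_force: 27.8
```

```bash
cat > s.py <<'E'
from h import *
s=readout.get_state(); print(*[s[k].round(2) for k in('force','moment','eef_rot')],s['t'])
E
python3 s.py
```

```text
[-4.34  6.86  6.31] [1.41 0.87 0.02] [-1.7989e+02  3.0000e-02 -1.8720e+01] 16.3667
```

Call:
step_arm:
  series:
    - [0,0,0,0,0,0.3,-1]
    - [0,0,0,0,0,0.3,-1]
    - [0,0,0,0,0,0,-1]

```text
t: 16.62
tcp_pos: [608.7, 177.1, 234.6]
eef_rot: [-179.9, 0.0, -15.8]
force: [-3.3, 6.9, 6.2]
gripper_width: 12.4
grip_force: 43.9
```

```bash
python3 s.py
```

```text
[-3.3   6.9   6.18] [ 1.38  0.91 -0.98] [-1.7989e+02  2.0000e-02 -1.5810e+01] 16.6167
```

Call:
step_arm:
  series:
    - [0,0,0,0,0,-0.5,-1]
    - [0,0,0,0,0,-1,-1]
    - [0,0,0,0,0,-1,-1]
    - [0,0,0,0,0,-1,-1]
    - [0,0,0,0,0,-1,-1]

```text
t: 17.03
tcp_pos: [608.7, 177.1, 234.6]
eef_rot: [-179.9, 0.0, -38.6]
force: [-3.7, 6.0, 4.6]
gripper_width: 12.5
grip_force: 27.7
```

Call:
step_arm:
  series:
    - [0,0,0,0,0,-1,-1]
    - [0,0,0,0,0,-1,-1]
    - [0,0,0,0,0,-1,-1]
    - [0,0,0,0,0,-1,-1]
    - [0,0,0,0,0,-1,-1]

```text
t: 17.45
tcp_pos: [608.6, 177.1, 234.6]
eef_rot: [-180.0, 0.1, -63.6]
force: [-3.6, 4.5, 6.0]
gripper_width: 12.4
grip_force: 27.8
```

Call:
step_arm:
  series:
    - [0,0,0,0,0,-1,-1]
    - [0,0,0,0,0,-1,-1]
    - [0,0,0,0,0,-1,-1]
    - [0,0,0,0,0,-1,-1]
    - [0,0,0,0,0,-0.6,-1]

```text
t: 17.87
tcp_pos: [608.6, 177.1, 234.6]
eef_rot: [-180.0, 0.1, -86.6]
force: [-4.6, 4.5, 6.4]
gripper_width: 12.7
grip_force: 27.9
```

Call:
step_arm:
  series:
    - [0,0,0,0,0,-0.1,-1]
    - [0,0,0,0,0,0,-1]

```text
t: 18.03
tcp_pos: [608.6, 177.1, 234.6]
eef_rot: [-180.0, 0.1, -86.9]
force: [-5.7, 5.1, 6.8]
gripper_width: 12.4
grip_force: 27.9
```

```bash
python3 s.py; python3 c.py top side wrist
```

```text
[-5.66  5.06  6.75] [ 0.99  0.95 -0.1 ] [-1.7999e+02  9.0000e-02 -8.6920e+01] 18.0333
18.03 [608.6 177.1 234.6] [-1.7999e+02  9.0000e-02 -8.6920e+01] [-5.7  5.1  6.8]
top grip 172 (array([ 513.8, -109.4]), array([15.8, 60.4]), 71.6) 110.8
side dial 82 (array([607.6, 173.1]), array([33.5, 32.8]), 43.3) 94.9
side grip 178 (array([ 513.5, -110.7]), array([20.2, 59.4]), 71.7) 108.6
wrist dial 2915 (array([607.1, 177.1]), array([37.2, 37.6]), 46.3) 95.0
```

Call:
step_arm:
  series:
    - [0,0,0,0,0,0,0]
    - [0,0,0,0,0,0,1]
    - [0,0,0,0,0,0,1]
    - [0,0,0,0,0,0,1]
    - [0,0,0.4,0,0,0,1]

```text
t: 18.6
tcp_pos: [608.3, 176.3, 240.7]
eef_rot: [179.9, -0.0, -86.9]
force: [-0.0, 0.1, 0.6]
gripper_width: 71.9
grip_force: 0.0
```

Call:
step_arm:
  series:
    - [0,0,0.8,0,0,0,1]
    - [0,0,0.9,0,0,0,1]
    - [0,0,0.9,0,0,0,1]
    - [0,0,0.6,0,0,0,1]

```text
t: 18.93
tcp_pos: [609.0, 176.5, 308.3]
eef_rot: [-179.9, 0.0, -86.9]
force: [0.4, -0.1, 0.6]
gripper_width: 85.8
grip_force: 0.0
```

```bash
python3 c.py top side wrist
```

```text
18.93 [609.  176.5 308.3] [-1.799e+02  2.000e-02 -8.690e+01] [ 0.4 -0.1  0.6]
top grip 173 (array([ 513.7, -109.3]), array([15.8, 61.1]), 71.4) 110.0
side dial 65 (array([607.7, 176. ]), array([11.7, 48.9]), 1.1) 92.8
side grip 177 (array([ 514. , -110.1]), array([19.3, 60.2]), 70.9) 110.1
wrist dial 912 (array([607.3, 177.6]), array([12.6, 43.8]), 2.9) 89.9
```

View pics/wrist18.9.png

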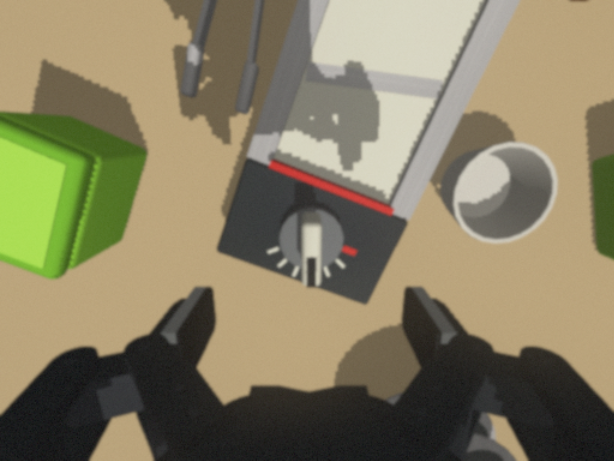

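The wrist view shows the pointer (311,275) over the third mark. Red (349,250) and two white marks are on one side and three are on the other, so the pointer hides the yellow mark, at a measured 1.20 rad. Next I'll push the carriage from behind with shut fingers.

Call:
step_arm:
  series:
    - [-0.305,-0.914,0,0,0,-0.24,1]
    - [-0.305,-0.914,0,0,0,-0.24,1]
    - [-0.305,-0.914,0,0,0,-0.24,-1]
    - [-0.305,-0.914,0,0,0,-0.24,-1]
    - [-0.305,-0.914,0,0,0,-0.24,-1]

```text
t: 19.5
tcp_pos: [577.6, 84.2, 304.9]
eef_rot: [179.9, -0.0, -93.0]
force: [-0.6, -0.3, -0.8]
gripper_width: 51.8
grip_force: 0.0
```

Call:
step_arm:
  series:
    - [-0.305,-0.914,0,0,0,-0.24,-1]
    - [-0.305,-0.914,0,0,0,-0.24,-1]
    - [-0.305,-0.914,0,0,0,-0.24,-1]
    - [-0.305,-0.914,0,0,0,-0.24,-1]
    - [-0.305,-0.914,0,0,0,-0.24,-1]

```text
t: 19.92
tcp_pos: [547.1, -7.2, 305.0]
eef_rot: [179.9, -0.0, -99.0]
force: [-0.6, -0.1, -0.4]
gripper_width: 0.1
grip_force: 0.0
```

Call:
step_arm:
  series:
    - [-0.305,-0.914,0,0,0,-0.24,-1]
    - [-0.305,-0.914,0,0,0,-0.24,-1]
    - [-0.305,-0.914,0,0,0,-0.24,-1]
    - [-0.305,-0.914,0,0,0,-0.24,-1]
    - [-0.305,-0.914,0,0,0,-0.24,-1]

```text
t: 20.33
tcp_pos: [516.5, -98.5, 305.0]
eef_rot: [179.9, -0.0, -105.0]
force: [1.2, -0.2, 0.4]
gripper_width: 0.1
grip_force: 0.0
```

Call:
step_arm:
  series:
    - [-0.305,-0.914,0,0,0,-0.24,-1]
    - [-0.305,-0.914,0,0,0,-0.24,-1]
    - [-0.305,-0.914,0,0,0,-0.24,-1]
    - [0,0,-0.4,0,0,0,-1]
    - [0,0,-0.7,0,0,0,-1]

```text
t: 20.75
tcp_pos: [498.9, -153.4, 283.8]
eef_rot: [-179.9, 0.0, -108.6]
force: [0.3, 0.0, -0.2]
gripper_width: -0.0
grip_force: 0.0
```

Call:
step_arm:
  series:
    - [0,0,-0.8,0,0,0,-1]
    - [0,0,-0.8,0,0,0,-1]
    - [0,0,-0.4,0,0,0,-1]
    - [0,0,-0.25,0,0,0,-1]
    - [0,0,0,0,0,0,-1]

```text
t: 21.17
tcp_pos: [498.6, -152.2, 237.8]
eef_rot: [179.9, -0.0, -108.5]
force: [0.0, 0.2, 0.3]
gripper_width: 0.4
grip_force: 0.0
```

Call:
step_arm:
  series:
    - [0.095,0.285,0,0,0,0,-1]
    - [0.095,0.285,0,0,0,0,-1]
    - [0.095,0.285,0,0,0,0,-1]
    - [0.095,0.285,0,0,0,0,-1]
    - [0.095,0.285,0,0,0,0,-1]

```text
t: 21.58
tcp_pos: [508.9, -123.4, 239.4]
eef_rot: [-179.9, -0.0, -108.5]
force: [-1.3, -2.6, 5.8]
gripper_width: 0.1
grip_force: 1.6
```

Call:
step_arm:
  series:
    - [0.159,0.474,0,0,0,0,-1]
    - [0.159,0.474,0,0,0,0,-1]
    - [0.159,0.474,0,0,0,0,-1]
    - [0.159,0.474,0,0,0,0,-1]
    - [0.159,0.474,0,0,0,0,-1]

```text
t: 22.0
tcp_pos: [524.7, -75.8, 239.4]
eef_rot: [-180.0, -0.0, -108.5]
force: [-2.0, -2.4, 6.9]
gripper_width: 0.4
grip_force: 1.8
```

Call:
step_arm:
  series:
    - [0.159,0.474,0,0,0,0,-1]
    - [0.159,0.474,0,0,0,0,-1]
    - [0.159,0.474,0,0,0,0,-1]
    - [0.159,0.474,0,0,0,0,-1]
    - [0.159,0.474,0,0,0,0,-1]

```text
t: 22.42
tcp_pos: [540.5, -28.3, 239.4]
eef_rot: [-180.0, -0.0, -108.5]
force: [-3.1, -2.7, 7.5]
gripper_width: 0.2
grip_force: 1.8
```

Call:
step_arm:
  series:
    - [0.159,0.474,0,0,0,0,-1]
    - [0.159,0.474,0,0,0,0,-1]
    - [0.159,0.474,0,0,0,0,-1]
    - [0.159,0.474,0,0,0,0,-1]
    - [0.159,0.474,0,0,0,0,-1]

```text
t: 22.83
tcp_pos: [556.3, 19.2, 239.4]
eef_rot: [-180.0, -0.0, -108.5]
force: [-2.8, -1.6, 7.2]
gripper_width: -0.1
grip_force: 1.9
```

Call:
step_arm:
  series:
    - [0.159,0.474,0,0,0,0,-1]
    - [0.159,0.474,0,0,0,0,-1]
    - [0.159,0.474,0,0,0,0,-1]
    - [0.159,0.474,0,0,0,0,-1]
    - [0.06,0.19,0,0,0,0,-1]

```text
t: 23.25
tcp_pos: [570.4, 61.5, 239.4]
eef_rot: [-180.0, 0.0, -108.4]
force: [-1.6, -1.2, 6.6]
gripper_width: 0.2
grip_force: 0.7
```

```bash
python3 - <<'E'
from h import *
s=readout.get_state(); print(s['tcp_pos'],s['force'],s['t'])
for cam in ['top','side']:
    p=get_image(cam); C=cloud(p); px=p['pixels']
    z=C[...,2]; u=np.array([.3173,.9483]); Y=(C[...,:2]-[608.7,177])@u+168; X=(C[...,:2]-[608.7,177])@np.array([.9483,-.3173])
    m=(z>53)&(z<58)&(abs(X)<64)&(Y<130)&(Y>-180); print(cam,np.percentile(Y[m],[1,50,99]))
E
```

```text
[570.38486116  61.46819121 239.3940063 ] [-1.58783897 -1.22506522  6.58931777] 23.25Traceback (most recent call last):
  File "<stdin>", line 6, in <module>
    return _quantile_unchecked(
        a, q, axis, out, overwrite_input, method, keepdims, weights)
    return _ureduce(a,
                    func=_quantile_ureduce_func,
    ...<5 lines>...
                    overwrite_input=overwrite_input,
                    method=method)
    r = func(a, **kwargs)
    result = _quantile(arr,
                       quantiles=q,
    ...<2 lines>...
                       out=out,
                       weights=wgt)
    slices_having_nans = np.isnan(arr[-1, ...])
                                  ~~~^^^^^^^^^
IndexError: index -1 is out of bounds for axis 0 with size 0
```

Call:
step_arm:
  series:
    - [0.08,0.237,0,0,0,0,-1]
    - [0.08,0.237,0,0,0,0,-1]
    - [0.08,0.237,0,0,0,0,-1]
    - [0.064,0.19,0,0,0,0,-1]
    - [0,0,0,0,0,0,-1]

```text
t: 23.72
tcp_pos: [576.5, 79.2, 239.4]
eef_rot: [-180.0, 0.0, -108.5]
force: [-0.2, 0.7, 4.4]
gripper_width: -0.0
grip_force: 0.0
```

Call:
step_arm:
  series:
    - [0.024,0.071,0,0,0,0,-1]
    - [0.024,0.071,0,0,0,0,-1]
    - [0,0,0,0,0,0,-1]

```text
t: 23.97
tcp_pos: [577.3, 81.6, 239.4]
eef_rot: [-180.0, 0.0, -108.5]
force: [-0.2, -0.3, 5.7]
gripper_width: -0.1
grip_force: 0.1
```

Call:
step_arm:
  series:
    - [0.024,0.071,0,0,0,0,-1]
    - [0.024,0.071,0,0,0,0,-1]
    - [0,0,0,0,0,0,-1]

```text
t: 24.22
tcp_pos: [578.3, 84.4, 239.5]
eef_rot: [-179.9, 0.0, -108.5]
force: [-0.2, -0.7, 5.2]
gripper_width: -0.3
grip_force: 0.3
```

```bash
python3 s.py; python3 - <<'E'
from h import *
for cam in ['top','side']:
    p=get_image(cam); save(p,cam+'_home.png',1.5)
E
```

```text
[-0.16 -0.68  5.2 ] [-0.01  0.05  0.  ] [-1.7995e+02  3.0000e-02 -1.0848e+02] 24.2167
```

View pics/side_home.png

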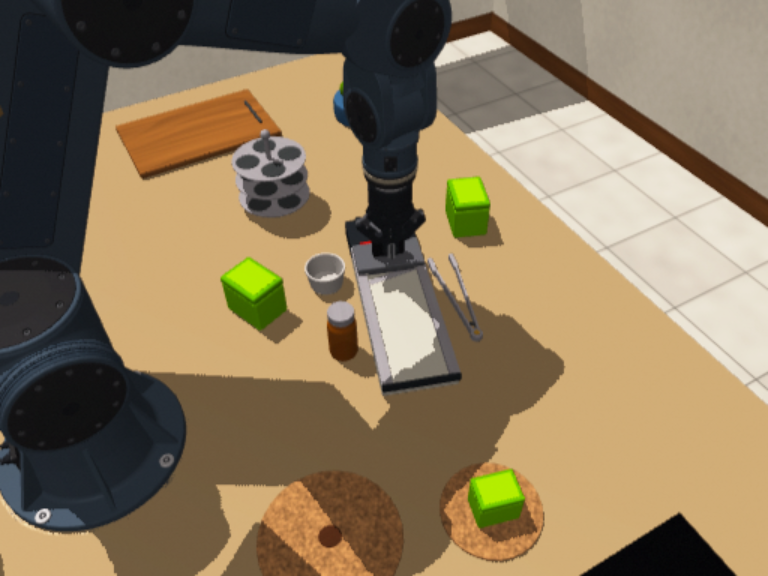

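The side view shows the carriage near (388,250), close to the end stop, and the box on the small mat at (495,500). I'll keep pushing until the force rises.

Call:
step_arm:
  series:
    - [0.024,0.071,0,0,0,0,-1]
    - [0.024,0.071,0,0,0,0,-1]
    - [0,0,0,0,0,0,-1]

```text
t: 24.57
tcp_pos: [578.8, 86.0, 239.4]
eef_rot: [-179.9, -0.2, -108.5]
force: [-6.1, -15.7, 12.5]
gripper_width: 0.3
grip_force: 7.2
```

Call:
step_arm:
  series:
    - [0.016,0.047,0,0,0,0,-1]
    - [0,0,0,0,0,0,-1]

```text
t: 24.73
tcp_pos: [578.9, 86.3, 239.4]
eef_rot: [-179.9, -0.3, -108.6]
force: [-7.3, -21.3, 15.2]
gripper_width: -0.3
grip_force: 11.2
```

Call:
step_arm:
  series:
    - [-0.08,-0.237,0,0,0,0,-1]
    - [-0.159,-0.474,0,0,0,0,-1]
    - [-0.159,-0.474,0.3,0,0,0,-1]
    - [-0.1,-0.3,0.9,0,0,0,-1]
    - [0,0,1,0,0,0,-1]

```text
t: 25.15
tcp_pos: [568.4, 56.3, 282.9]
eef_rot: [179.9, -0.1, -108.6]
force: [-0.0, -0.4, 0.6]
gripper_width: -0.1
grip_force: 0.0
```

Call:
step_arm:
  series:
    - [0,-0.8,1,0,0,0,-1]
    - [0,-1,1,0,0,0,-1]
    - [0,-1,1,0,0,0,-1]
    - [0,-1,1,0,0,0,-1]
    - [0,-1,0.5,0,0,0,-1]

```text
t: 25.57
tcp_pos: [569.2, -39.6, 375.8]
eef_rot: [-179.9, 0.0, -108.5]
force: [0.9, -0.0, 0.0]
gripper_width: -0.0
grip_force: 0.0
```

Call:
step_arm:
  series:
    - [0,-1,0,0,0,0,-1]
    - [0,-1,0,0,0,0,-1]
    - [0,-0.6,0,0,0,0,-1]
    - [0,0,0,0,0,0,-1]
    - [0,0,0,0,0,0,-1]

```text
t: 25.98
tcp_pos: [569.2, -90.7, 372.9]
eef_rot: [180.0, 0.0, -108.6]
force: [0.0, 0.2, 0.2]
gripper_width: 0.1
grip_force: 0.0
```

```bash
python3 s.py; sed -i 's/d(513,-109)/d(584,98)/; s/grip=(z>95)/grip=(z>98)/' c.py; python3 c.py top side; ls -t pics | head -3
```

```text
[0.02 0.19 0.17] [ 0.01  0.02 -0.02] [ 1.7998e+02  2.0000e-02 -1.0857e+02] 25.9833
25.98 [569.2 -90.7 372.9] [ 1.7998e+02  2.0000e-02 -1.0857e+02] [0.  0.2 0.2]
top box 80 (array([582.6, 102.5]), array([15. , 58.3]), 71.6) 104.8
top dial 106 (array([607.7, 175.9]), array([13.3, 41.5]), 1.9) 91.0
top grip 166 (array([584. , 102.6]), array([16.3, 58.9]), 72.1) 110.4
side box 107 (array([583.4, 100.2]), array([17.1, 58.7]), 68.5) 104.9
side dial 65 (array([606.9, 175.7]), array([13.5, 45.7]), 6.7) 92.4
side grip 113 (array([583.9, 100.9]), array([20. , 59.6]), 70.7) 108.5
side26.0.png
top26.0.png
side_home.png
```

View pics/top26.0.png

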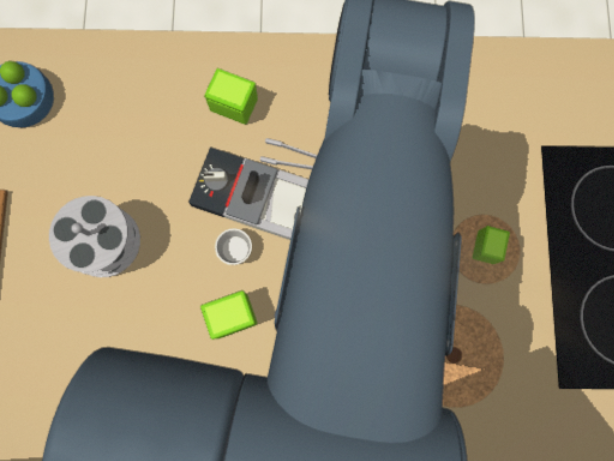

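The top view shows the carriage against the red stop (240,190), the dial pointer at the yellow mark (213,176), and the box upright on the small mat (490,243).

```bash
python3 -c "
from h import *
print(job.hand_in())"
```

```text
the job is handed in; nothing more can be done
None
```

I set the box upright in the middle of the small cork mat, turned the dial to its stop and back to the yellow mark (about 1.2 rad), pushed the carriage home against the red end stop, let go of everything, and handed the job in at about 26 s.

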